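# Lay the repellent unit on its back in the bedside tray and switch it on

## Task

Lift the mosquito repellent unit out of its steel cradle and stand it upright on the bare nightstand top, let go, and push it over with a push high on its switch side (do not tip it between gripping fingers) so that it lands on its back with the switch up. Then pick it up as it lies, set it down (do not drop it) flat inside the shallow wooden tray with the switch still up, let go, and only then flip its switch fully over to on, towards the unit's top end. Leave the cup, pill dispenser, key ring holder and tablet box where they are.

Things in the scene. Friction and masses are not known exactly. Their poses are not given: they have to be found in the camera images.
- unit_center (a point): Centre (half-way up) of the mosquito repellent unit: loose white plastic box, 36 mm deep (its x) x 50 mm wide (y) x 110 mm tall (z), 0.28 kg. Own axes: +z to its top end, +x out of the face with the switch and slots (switch side), -x out of the flat back. Starts upright in the cradle. Pushed on the upper quarter of the switch side it tips over its lower back edge at a lean of about 18 degrees.
- toggle_pivot (a point): Pivot of the unit's switch, on the surface of the switch face, mid-width, 40 mm above the unit's foot. Axes as the unit's. The switch is a steel lever standing 20 mm out from here with a 9 mm round end. Off: it leans 26 degrees to the foot; on: 26 degrees to the top end.
- toggle (a joint): Angle of the switch lever in rad: 0 = off (leaning to the unit's foot), 0.9 = fully on (leaning to the unit's top end, end stop). It stays where it is left; about 0.3 to 0.6 N at the lever moves it.
- cradle: Fixed open-topped steel cradle in which the unit starts, 54 mm (its x) x 68 mm (its y) x 20 mm high, walls and floor 5 mm; the unit stands on the floor with about 4 mm play all round, axes nearly parallel. Origin: centre of its underside, on the nightstand top.
- tray: Fixed shallow wooden tray, 160 mm (its x) x 114 mm (its y) x 17 mm high outside, walls and floor 5 mm thick, so 150 x 104 mm inside. Empty. Origin: centre of its underside, on the nightstand top; z up.
- dispenser: Round pill dispenser with a flip cover, 92 mm across, 36 mm high. Bystander. Origin: centre of its underside.
- cup: White ceramic cup, 76 mm across, 85 mm high. Bystander. Origin: centre of its underside.
- key_holder: Steel key ring holder: 72 mm round foot, post with two hooks and keys, 128 mm high. Bystander. Origin: centre of its underside.
- tablet_box: Flat plastic tablet box, 58 x 86 x 26 mm. Bystander. Origin: centre of its underside.

How it is judged:
On the way, in this order (a step that is already met when the one before it is completed fails the run):
1. the unit stands upright on the bare nightstand top, out of the cradle, let go (angle between unit_center's own z axis and vertical below 0.12 rad and height (world z) of unit_center below 0.058 m and horizontal distance between unit_center and cradle above 0.06 m and contact force between the fingers and unit below 0.2 N and linear speed of unit below 0.03 m/s), for 0.2 s.
2. the unit has been pushed over and lies on its back on the nightstand top, switch up, let go (angle between unit_center's own x axis and vertical below 0.12 rad and height (world z) of unit_center below 0.021 m and contact force between the fingers and unit below 0.2 N and linear speed of unit below 0.03 m/s), for 0.2 s.
3. the unit lies flat on its back inside the tray, let go, switch still off (angle between unit_center's own x axis and vertical below 0.12 rad and x of unit_center in the frame of tray between -0.035 and 0.035 m and y of unit_center in the frame of tray between -0.035 and 0.035 m and z of unit_center in the frame of tray below 0.0265 m and contact force between the fingers and unit below 0.2 N and linear speed of unit below 0.03 m/s), for 0.2 s.
4. the switch is flipped to on (value of joint toggle above 0.65 rad), for 0.1 s.
At the end, for the whole second after the job is handed in: The unit rests released on its back on the tray floor: switch face up within 0.12 rad, centre within 35 mm of the tray's centre along each tray side and under 26.5 mm above its underside; switch past 0.65 rad (on); bystanders within 20 mm of their starts (all of step 3 and value of joint toggle above 0.65 rad); the robot touches nothing.
It fails at once if the unit is tipped between gripping fingers instead of being pushed (finger force over 15 N while it leans 0.3 to 1.2 rad) (angle between unit_center's own z axis and vertical between 0.3 and 1.2 rad and contact force between the fingers and unit above 15 N).
It fails at once if the unit falls onto its switch side or a narrow side (angle between unit_center's own z axis and vertical above 1.2 rad and angle between unit_center's own x axis and vertical above 0.8 rad).
It fails at once if the unit is dropped: loose in the air upright (centre above 90 mm) or lying (centre above 60 mm) (contact force between the fingers and unit below 0.2 N and (height (world z) of unit_center above 0.09 m or (angle between unit_center's own z axis and vertical above 1.2 rad and height (world z) of unit_center above 0.06 m))).
It fails at once if the cup, pill dispenser, key ring holder or tablet box is moved more than 20 mm or tipped over (distance of any of dispenser, cup, key_holder, tablet_box from where it was at the start of the episode above 0.02 m or angle between any of dispenser, cup, key_holder, tablet_box's own z axis and vertical above 0.4 rad).
It also fails if it takes over 64 s, if anything falls off the work surface, if the arm or the gripper's body presses on something with over 40 N, if the wrist force passes 120 N, or if a joint passes its speed limit or range.

## Robot

A 7-joint arm with a two-finger parallel gripper is mounted at the origin on the work surface. World frame = base frame: x ahead of the robot, y to its left, z up, the work surface at z = 0. Lengths are in m, angles in rad, forces in N, time in s.
With the tool pointing down it reaches from about 0.4 to 0.875 m from the base axis. Payload 19.3 kg.
Tool frame: the origin (TCP) lies at the very end of the fingers, on their centre line; the grasp point (between the pads) lies bot.pinch_z behind it (bot.pinch_z is the distance from the TCP to the grasp point, in m); z points along the fingers, y is the line along which they close (so a half turn about z gives the same grasp; the last joint's range is limited). The gripper opens to 85 mm and grips with 20 to 120 N. Pads are 22 mm wide; open, the fingers measure 114 mm over their backs; the gripper's body (76 mm by 85 mm) begins 54 mm behind the grasp point. The pads swing forward as they close: fully open they stand 13 mm farther back than shut.
Start: joints at [-1.281, 0.521, -0.036, 1.599, 0.021, 1.021, -0.113], TCP at [0.22, 0.585, 0.231] pointing down, gripper open.
Joint ranges: [-2.91, 2.91], [-0.3, 2.13], [-1.5, 1.42], [0.17, 2.43], [-1.26, 4.41], [0.16, 1.93], [-2.52, 2.52]. Speed limits (rad/s): [1.89, 1.89, 2.39, 2.39, 3.01, 3.01, 3.01].

## Interface

Orientations are given as [roll, pitch, yaw] about the fixed x, y, z axes, in that order (R = Rz(yaw) Ry(pitch) Rx(roll)).
In Python, from workcell import bot, grab_frame, ticket gives the robot as it stands.
- The arm moves only by the tool arm_command, never from a script. Its argument "commands" is a list of rows, each a list of 3 entries, a list of its own where there are three numbers: the shift along the world's x, y, z in mm, then the turn about the world's z in rad, then the gripper command: -1 is fully open, 1 is shut, values between are in proportion. In form: [[[tx, ty, tz], roll, fingers], ...]. A call has 1 to 20 rows; each row shifts and turns the commanded pose from where the row before left it; what a row does not reach is not made up. A row lasts 1/10 s, in which the tool goes at most 50 mm and 8.59 degrees, less where a joint would pass 70% of its speed; a pose out of reach is approached as far as the arm can. A call with a gripper value outside its range is refused whole. The fingers move at their own pace and stop on an object; "newtons" is the grip in N (left out, the last holds). Time passes only in rows, so rows that do not move let the fingers close. It gives the time, the measured TCP pose, the force, the opening and the grip force at its end, in the units of the state.
- bot.observe(): the state, without advancing time (a new reading comes with each control period).
- grab_frame(name): name is "scene" or "top" or "wrist"; returns a dict with "image" (384x512x3 uint8, red, green, blue), "vertical_fov" (degrees; the focal length in pixels is half the picture's height over the tangent of half this angle, whatever the lens; pixels are square), "cx", "cy" (the principal point, pixels), "k1" (the pictures are not rectified: a ray, as slopes to the right and down, at radius r is drawn at 1 + k1 r^2 times it, then the intrinsics apply), "R" (3x3) and "t" (3): a world point X has camera coordinates R X + t. Camera axes: x right, y down, z forward; pixel columns grow to the right and rows downward; lengths in m; the calibration is good to about 2 mm. A picture is of the moment at which its call begins. There is no depth.
- ticket.job_done(): hands the job in; it is judged then, once.
The state is a dict: "clock": time; "qpos": joint angles; "qd": joint speeds; "joint_efforts": joint torques, N m; "position": TCP position; "tool_rot": TCP orientation; "force": force on the tool from outside, world axes, zero at the start; "moment": the same for the moment, N m; "grip_width": finger opening in m; "finger_force": force on a finger pad.
Only numpy, scipy, OpenCV 4.12 (cv2) and the standard library are available. Lean on these libraries where they do the work, as an engineer would, in place of code of your own. Each camera call takes 0.05 s, during which the arm holds its last target. There are 200 camera calls.

## Working session

There is one attempt and no reset: what is moved stays moved. The work goes in short steps, Python scripts to look and compute and a tool call to move; the robot and the scene stay as the last step left them, time stands still between calls to the robot, and variables do not carry over. Pictures are saved under pics/ and viewed, at most 10 in all, crops included, and the job is handed in when it is done.

Besides the shell and the picture viewer there is one more tool, called after "Emit:" by a JSON object that holds its "fn" and its "kwargs", one argument or row to a line. arm_command: Moves the arm, as the interface text tells. Its arguments: {"type":"object","properties":{"commands":{"type":"array"},"newtons":{"type":"number"}},"required":["commands"]}

```bash
mkdir -p pics
cat > h.py <<'E'
import numpy as np,cv2
from workcell import bot,grab_frame,ticket
def snap(n,f):
    d=grab_frame(n); cv2.imwrite('pics/'+f,d['image'][:,:,::-1]); 
    np.savez('pics/'+f[:-4]+'.npz',**{k:np.array(v) for k,v in d.items()}); return d
def load(f): return dict(np.load('pics/'+f+'.npz'))
def K(d):
    f=d['image'].shape[0]/2/np.tan(np.radians(d['vertical_fov'])/2)
    return f
def ray(d,u,v):
    f=K(d); q=np.array([(u-d['cx'])/f,(v-d['cy'])/f]); p=q.copy()
    for _ in range(30): p=q/(1+d['k1']*(p@p))
    R=np.array(d['R']); t=np.array(d['t'])
    return -R.T@t, R.T@np.array([p[0],p[1],1.])
def at_z(d,u,v,z):
    o,r=ray(d,u,v); return o+r*(z-o[2])/r[2]
def proj(d,X):
    c=np.array(d['R'])@np.array(X)+np.array(d['t']); p=c[:2]/c[2]; p=p*(1+d['k1']*(p@p)); return K(d)*p+[d['cx'],d['cy']]
E
python3 - <<'E'
from h import *
print(bot.observe(),bot.pinch_z)
a=snap('scene','s1.png');b=snap('top','t1.png')
for d in(a,b): print(K(d),d['cx'],d['cy'],d['k1'],-d['R'].T@d['t'],d['R'])
im=np.vstack([a['image'],b['image']])
E
```

```text
{'clock': 0.0, 'qpos': array([-1.28120855,  0.52203633, -0.03631383,  1.60002235,  0.0212376 ,
        1.0211007 , -0.11280097]), 'qd': array([-0.00073512,  0.0007818 ,  0.00155034, -0.00046369, -0.00146139,
       -0.00115595, -0.0007506 ]), 'joint_efforts': array([-3.00462983e-03, -9.27119136e+01,  1.97881982e+00, -3.69941354e+01,
        1.77743408e-02,  8.22435570e-03,  2.81974746e-05]), 'position': array([0.21997725, 0.58463531, 0.23070685]), 'tool_rot': array([-3.14041809e+00,  1.23691671e-04,  2.78180216e+00]), 'force': array([-0.29662475, -0.18087349,  0.42499506]), 'moment': array([ 0.01902988, -0.03703063,  0.01465062]), 'finger_force': 0.0, 'grip_width': 0.08538361856362621} 0.0187
359.9311846831312 252.58899587881766 190.6451042649155 -0.10151139221726138 [ 0.97853546 -0.19277484  0.64319705] [[ 0.47589649  0.87935454 -0.01606598]
 [ 0.70442662 -0.3920377  -0.59168368]
 [-0.5265982   0.27026288 -0.80601012]]
353.6326233787912 251.66649609706934 185.20235163415612 -0.061017550797510034 [0.38597537 0.00597402 0.92568209] [[-0.09946033 -0.99502618 -0.00552651]
 [-0.97060407  0.09823951 -0.2197197 ]
 [ 0.21916977 -0.01648934 -0.97554739]]
```

View pics/t1.png

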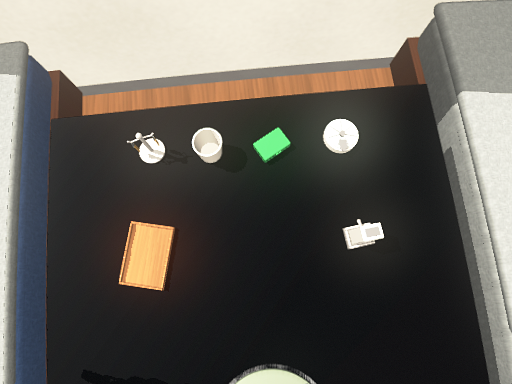

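View pics/s1.png

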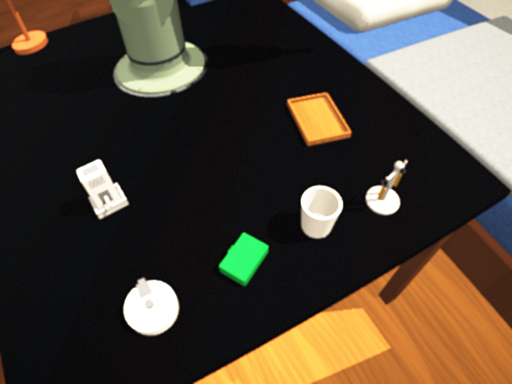

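The top view shows the unit in its cradle near (362,234) with the switch pointing up-image (+x), and the tray near (147,256). The bystanders run along row ~140. The scene view agrees: unit near (102,188), tray near (319,119). Next I'll zoom in.

Run:
```python
from h import *
a=load('s1');b=load('t1')
def z(d,x,y,w,h): return cv2.resize(d['image'][y:y+h,x:x+w],(400,300),interpolation=cv2.INTER_CUBIC)
im=np.vstack([np.hstack([z(b,330,210,64,48),z(a,64,150,88,66)]),np.hstack([z(b,100,210,96,72),z(a,274,84,88,66)])])
cv2.imwrite('pics/z1.png',im[:,:,::-1])
for n,u,v,zz in [('cradle',360,240,.02),('tray',147,256,.017),('cup',207,137,.08),('key',152,150,0),('box',272,144,.026),('disp',341,136,.036)]: print(n,at_z(b,u,v,zz))
```

```text
cradle [ 0.41907582 -0.26998475  0.02      ]
tray [0.43325152 0.27386389 0.017     ]
cup [0.71207983 0.09193313 0.08      ]
key [0.72096658 0.25457529 0.        ]
box [ 0.6952448  -0.07471122  0.026     ]
disp [ 0.69593224 -0.26000651  0.036     ]
```

View pics/z1.png

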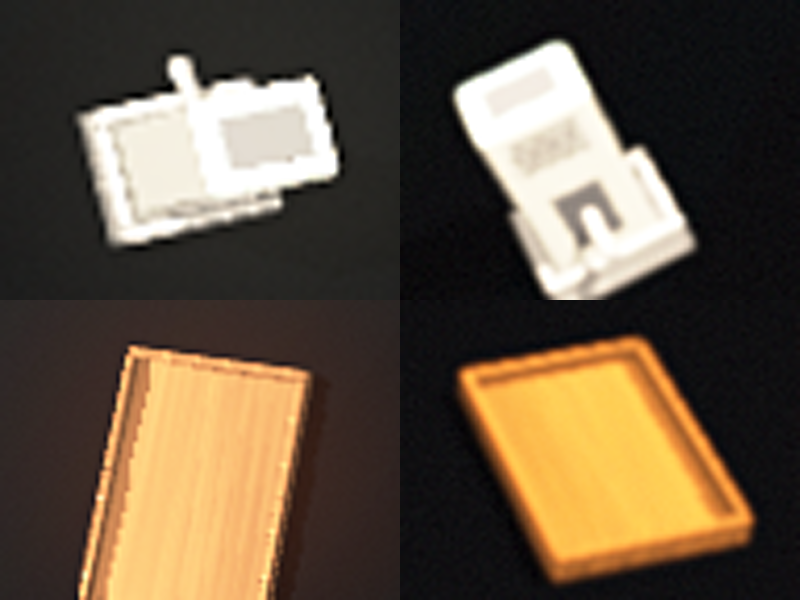

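Run:
```python
from h import *
a=load('s1');b=load('t1')
P=lambda n,d,L,z:print(n,[np.round(at_z(d,u,v,z)[:2]*1000).tolist() for u,v in L])
P('unit top',b,[(330+x/6.25,210+y/6.25) for x,y in[(188,103),(317,78),(337,174),(208,197)]],.115)
P('unit top sc',a,[(64+x/4.545,150+y/4.545) for x,y in[(53,90),(160,40),(187,95),(78,142)]],.115)
P('cradle',b,[(330+x/6.25,210+y/6.25) for x,y in[(82,118),(112,242)]],.02)
P('cradle sc',a,[(64+x/4.545,150+y/4.545) for x,y in[(238,148),(295,240)]],.02)
P('tray top',b,[(100+x/4.167,210+y/4.167) for x,y in[(130,47),(312,75)]],.017)
P('tray sc',a,[(274+x/4.545,84+y/4.545) for x,y in[(58,70),(243,38),(352,218),(157,272)]],.017)
# tray by color
im=b['image'].astype(int);m=((im[...,0]-im[...,2])>60).astype(np.uint8);m[:200]=0;m[:,:80]=0;m[300:]=0;m[:,200:]=0
c=max(cv2.findContours(m,0,2)[0],key=cv2.contourArea);q=cv2.boxPoints(cv2.minAreaRect(c));print(q);P('traybox',b,q,.017)
```

```text
unit top [[446.0, -246.0], [450.0, -296.0], [415.0, -297.0], [411.0, -248.0]]
unit top sc [[418.0, -297.0], [414.0, -247.0], [452.0, -244.0], [453.0, -293.0]]
cradle [[452.0, -231.0], [401.0, -236.0]]
cradle sc [[404.0, -239.0], [471.0, -230.0]]
tray top [[526.0, 312.0], [498.0, 199.0]]
tray sc [[348.0, 241.0], [376.0, 354.0], [530.0, 316.0], [512.0, 200.0]]
[[117.62281 283.584  ]
 [128.98666 218.64766]
 [174.5173  226.61551]
 [163.15344 291.55188]]
traybox [[372.0, 351.0], [533.0, 317.0], [501.0, 199.0], [342.0, 237.0]]
```

Emit:
{"fn": "arm_command", "kwargs": {
  "commands": [
    [[31,-35,0],0.04,-1],
    [[31,-35,0],0.04,-1],
    [[31,-35,0],0.04,-1],
    [[31,-35,0],0.04,-1],
    [[31,-35,0],0.04,-1],
    [[31,-35,0],0.04,-1],
    [[31,-35,0],0.04,-1],
    [[31,-35,0],0.04,-1],
    [[31,-35,0],0.04,-1],
    [[31,-35,0],0.04,-1],
    [[30,-35,0],0.03,-1]
  ],
  "newtons": 40
}}

```text
clock: 1.2
position: [0.561, 0.1982, 0.2311]
tool_rot: [-3.141, -0.0, -3.07]
force: [0.2, 0.3, -0.0]
grip_width: 0.0854
finger_force: 0.0
```

Emit:
{"fn": "arm_command", "kwargs": {
  "commands": [
    [[-13,-47,0],0,-1],
    [[-13,-47,0],0,-1],
    [[-13,-47,0],0,-1],
    [[-13,-47,0],0,-1],
    [[-13,-47,0],0,-1],
    [[-13,-47,0],0,-1],
    [[-13,-47,0],0,-1],
    [[-13,-47,0],0,-1],
    [[-13,-47,0],0,-1],
    [[-13,-47,0],0,-1],
    [[0,0,-20],0,-1],
    [[0,0,-20],0,-1],
    [[0,0,0],0,-1],
    [[0,0,0],0,-1]
  ]
}}

```text
clock: 2.6
position: [0.43, -0.2699, 0.1915]
tool_rot: [3.141, -0.001, -3.071]
force: [-0.1, -0.4, 0.2]
grip_width: 0.0853
finger_force: 0.0
```

Run:
```python
from h import *
s=bot.observe();print(s['clock'],s['position'],s['tool_rot'],s['qpos'])
d=snap('wrist','w1.png');print(-d['R'].T@d['t'])
```

```text
2.6 [ 0.43004114 -0.26990684  0.19151312] [ 3.14129005e+00 -6.37077305e-04 -3.07125721e+00] [ 0.35366938  0.39127199  0.11639927  1.95087924 -0.06148613  0.80347772
  2.14521713]
[ 0.36319856 -0.27455622  0.33347009]
```

View pics/w1.png

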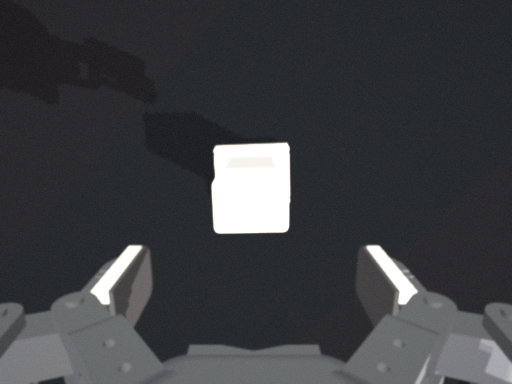

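The wrist picture shows the unit's top face spanning columns 213–290 and rows ~178–233, square to the fingers.

Run:
```python
from h import *
d=load('w1')
for p in [(213,180),(290,180),(290,232),(214,232),(214,145),(289,145)]: print(p,np.round(1000*at_z(d,*p,.115)))
print(proj(d,[.43,-.27,.1915]),d['R'][2])
```

```text
(213, 180) [ 416. -297.  115.]
(290, 180) [ 412. -247.  115.]
(290, 232) [ 448. -244.  115.]
(214, 232) [ 452. -295.  115.]
(214, 145) [ 393. -297.  115.]
(289, 145) [ 390. -250.  115.]
[253.26704819 253.52084848] [ 0.26399022  0.01875477 -0.964343  ]
```

Emit:
{"fn": "arm_command", "kwargs": {
  "commands": [
    [[2,-1,-30],0,-1],
    [[0,0,-30],0,-1],
    [[0,0,-30],0,-1],
    [[0,0,-20],0,-1],
    [[0,0,-6],0,-1],
    [[0,0,0],0,1],
    [[0,0,0],0,1],
    [[0,0,0],0,1],
    [[0,0,0],0,1],
    [[0,0,0],0,1],
    [[0,0,0],0,1],
    [[0,0,0],0,1]
  ],
  "newtons": 40
}}

```text
clock: 3.85
position: [0.4328, -0.2714, 0.0767]
tool_rot: [-3.14, 0.002, -3.071]
force: [0.0, -0.2, 6.3]
grip_width: 0.0498
finger_force: 40.4
```

Emit:
{"fn": "arm_command", "kwargs": {
  "commands": [
    [[0,0,10],0,1],
    [[0,0,15],0,1],
    [[0,0,20],0,1],
    [[8,15,0],0,1],
    [[16,30,0],0,1],
    [[18,34,0],0,1],
    [[18,34,0],0,1],
    [[18,34,0],0,1],
    [[18,34,0],0,1],
    [[14,26,0],0,1],
    [[7,14,0],0,1],
    [[0,0,0],0,1],
    [[0,0,0],0,1]
  ]
}}

```text
clock: 5.15
position: [0.5488, -0.0508, 0.1208]
tool_rot: [-3.141, 0.0, -3.072]
force: [-0.3, 0.5, -2.9]
grip_width: 0.0497
finger_force: 42.6
```

Emit:
{"fn": "arm_command", "kwargs": {
  "commands": [
    [[0,0,-15],0,1],
    [[0,0,-15],0,1],
    [[0,0,-8],0,1],
    [[0,0,-4],0,1],
    [[0,0,-3],0,1],
    [[0,0,-2],0,1],
    [[0,0,-1],0,1],
    [[0,0,0],0,1],
    [[0,0,0],0,1]
  ]
}}

```text
clock: 6.05
position: [0.5492, -0.05, 0.0725]
tool_rot: [-3.142, 0.0, -3.071]
force: [-0.3, -0.4, -2.7]
grip_width: 0.0499
finger_force: 42.5
```

Emit:
{"fn": "arm_command", "kwargs": {
  "commands": [
    [[0,0,-1],0,1],
    [[0,0,0],0,1],
    [[0,0,0],0,1]
  ]
}}

```text
clock: 6.35
position: [0.5494, -0.0501, 0.0717]
tool_rot: [-3.142, 0.001, -3.072]
force: [-1.3, 0.0, 4.5]
grip_width: 0.0498
finger_force: 43.4
```

Emit:
{"fn": "arm_command", "kwargs": {
  "commands": [
    [[0,0,0],0,-1],
    [[0,0,0],0,-1],
    [[0,0,0],0,-1],
    [[0,0,0],0,-1],
    [[0,0,0],0,-1],
    [[0,0,0],0,-1],
    [[0,0,20],0,-1],
    [[0,0,30],0,-1],
    [[0,0,30],0,-1],
    [[35,0,0],0,1],
    [[40,0,0],0,1],
    [[0,0,-20],0,1],
    [[0,0,-25],0,1],
    [[0,0,-12],0,1],
    [[0,0,0],0,1],
    [[0,0,0],0,1]
  ]
}}

```text
clock: 7.95
position: [0.6243, -0.0501, 0.095]
tool_rot: [-3.141, 0.0, -3.072]
force: [-0.1, -0.8, 0.3]
grip_width: 0.0001
finger_force: 0.0
```

Run:
```python
from h import *
s=bot.observe();print(s['clock'],s['position'],s['tool_rot'],s['grip_width'])
d=snap('top','t2.png');e=snap('scene','s2.png')
z=lambda d,x,y,w,h: cv2.resize(d['image'][y:y+h,x:x+w],(400,300),interpolation=cv2.INTER_CUBIC)
u,v=proj(d,[.55,-.05,.06]).astype(int);p,q=proj(e,[.55,-.05,.06]).astype(int)
cv2.imwrite('pics/z2.png',np.hstack([z(d,u-60,v-45,120,90),z(e,p-60,q-45,120,90)])[:,:,::-1])
```

```text
7.95 [ 0.62430017 -0.05013471  0.09496566] [-3.14145151e+00  4.25798791e-04 -3.07152373e+00] 0.00014294004898013747
```

View pics/z2.png

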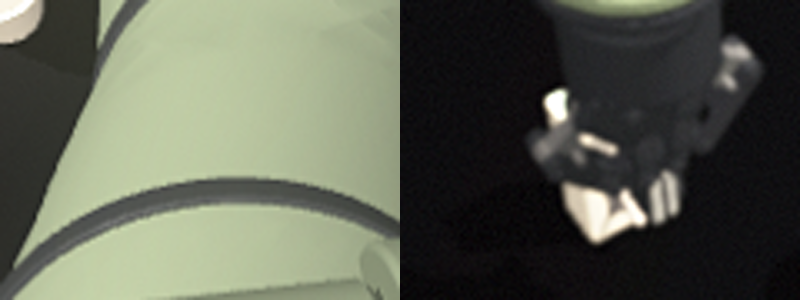

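The scene crop shows the unit standing upright behind the shut fingers; the arm hides the top view. Now I'll push.

Emit:
{"fn": "arm_command", "kwargs": {
  "commands": [
    [[-15,-1,0],0,1],
    [[-15,-1,0],0,1],
    [[-8,-1,0],0,1],
    [[-6,0,0],0,1],
    [[-6,0,0],0,1],
    [[-6,-1,0],0,1],
    [[-6,0,0],0,1],
    [[-6,0,0],0,1],
    [[-6,-1,0],0,1],
    [[-6,0,0],0,1],
    [[-6,0,0],0,1],
    [[0,0,0],0,1],
    [[0,0,0],0,1],
    [[0,0,0],0,1],
    [[0,0,0],0,1]
  ]
}}

```text
clock: 9.55
position: [0.5383, -0.055, 0.0943]
tool_rot: [-3.142, 0.0, -3.071]
force: [-0.4, -0.4, 0.0]
grip_width: -0.0002
finger_force: 0.0
```

Run:
```python
from h import *
d=snap('wrist','w2.png');e=snap('scene','s3.png')
z=lambda d,x,y,w,h: cv2.resize(d['image'][y:y+h,x:x+w],(400,300),interpolation=cv2.INTER_CUBIC)
p,q=proj(e,[.5,-.05,.06]).astype(int)
cv2.imwrite('pics/z3.png',np.hstack([z(d,0,0,512,384),z(e,p-60,q-45,120,90)])[:,:,::-1])
```

```text
(no output)
```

View pics/z3.png

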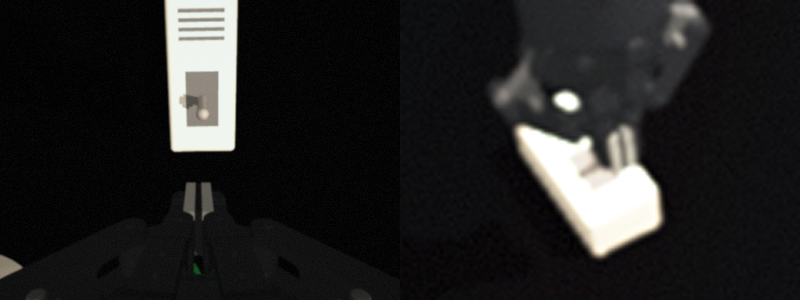

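The unit lies on its back with the switch up. In the wrist view its foot edge is near row 150, columns 171–235, and the switch leans to the foot.

Run:
```python
from h import *
d=load('w2')
s=512/400
for p in [(171,151),(235,150),(166,0),(238,0),(204,115)]: print(p,np.round(1000*at_z(d,p[0]*s,p[1]*s,.036)))
```

```text
(171, 151) [528. -77.  36.]
(235, 150) [523. -28.  36.]
(166, 0) [423. -85.  36.]
(238, 0) [419. -36.  36.]
(204, 115) [498. -53.  36.]
```

Emit:
{"fn": "arm_command", "kwargs": {
  "commands": [
    [[0,0,25],0,-1],
    [[0,0,25],0,-1],
    [[-30,-1,0],0,-1],
    [[-38,-1,0],0.005,-1],
    [[0,0,0],0,-1],
    [[0,0,-30],0,-1],
    [[0,0,-40],0,-1],
    [[0,0,-40],0,-1],
    [[0,0,-17],0,-1],
    [[0,0,-9],0,-1],
    [[0,0,0],0,-1],
    [[0,0,0],0,-1]
  ]
}}

```text
clock: 10.85
position: [0.4707, -0.0571, 0.009]
tool_rot: [-3.141, 0.001, -3.067]
force: [-0.4, 0.8, -0.3]
grip_width: 0.0855
finger_force: 0.0
```

Emit:
{"fn": "arm_command", "kwargs": {
  "commands": [
    [[0,0,0],0,1],
    [[0,0,0],0,1],
    [[0,0,0],0,1],
    [[0,0,0],0,1],
    [[0,0,0],0,1],
    [[0,0,0],0,1]
  ],
  "newtons": 40
}}

```text
clock: 11.45
position: [0.4705, -0.057, 0.0091]
tool_rot: [-3.142, 0.001, -3.066]
force: [-1.3, -0.8, 12.4]
grip_width: 0.0495
finger_force: 39.5
```

Emit:
{"fn": "arm_command", "kwargs": {
  "commands": [
    [[0,0,10],0,1],
    [[0,0,15],0,1],
    [[0,0,15],0,1],
    [[-1,13,0],-0.02,1],
    [[-3,30,0],-0.03,1],
    [[-4,40,0],-0.04,1],
    [[-4,40,0],-0.04,1],
    [[-4,40,0],-0.04,1],
    [[-4,40,0],-0.04,1],
    [[-4,40,0],-0.04,1],
    [[-4,40,0],-0.03,1],
    [[-3,30,0],-0.02,1],
    [[-2,20,0],-0.01,1],
    [[0,0,0],0,1],
    [[0,0,0],0,1]
  ]
}}

```text
clock: 12.95
position: [0.4368, 0.276, 0.0487]
tool_rot: [3.142, -0.0, 2.908]
force: [0.9, 1.0, -2.9]
grip_width: 0.0495
finger_force: 43.7
```

Run:
```python
from h import *
s=bot.observe();print(s['clock'],s['position'],s['tool_rot'],s['finger_force'])
d=snap('wrist','w3.png');e=snap('scene','s4.png')
z=lambda d,x,y,w,h: cv2.resize(d['image'][y:y+h,x:x+w],(400,300),interpolation=cv2.INTER_CUBIC)
p,q=proj(e,[.44,.276,.03]).astype(int)
cv2.imwrite('pics/z4.png',np.hstack([z(d,0,0,512,384),z(e,p-60,q-45,120,90)])[:,:,::-1])
```

```text
12.95 [0.4368444  0.2759907  0.04870503] [ 3.14158474e+00 -2.10695658e-05  2.90765125e+00] 43.672531843185425
```

View pics/z4.png

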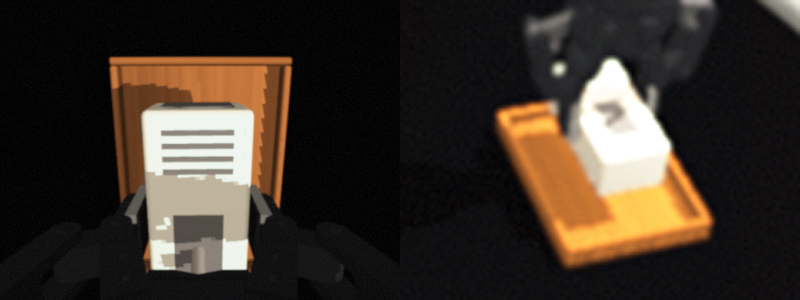

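The wrist view shows the tray's near wall at rows 58–64, columns 110–292, with the unit centred between its sides. I'll check the tray pose from that wall.

Run:
```python
from h import *
d=load('w3');s=1.28
A=at_z(d,109*s,57*s,.017)[:2];B=at_z(d,292.5*s,57*s,.017)[:2]
m=(A+B)/2;v=(B-A)/np.linalg.norm(B-A);n=np.array([v[1],-v[0]])
print(A,B,np.linalg.norm(B-A),v,n,'centre',m+n*.08, np.arctan2(n[1],n[0]))
C=at_z(d,142*s,111*s,.075)[:2];D=at_z(d,252*s,111*s,.075)[:2];print('unit top end',C,D)
```

```text
[0.34705502 0.24134938] [0.37330648 0.3508224 ] 0.11257655999318786 [0.23318761 0.97243176] [ 0.97243176 -0.23318761] centre [0.43797529 0.27743088] -0.23535438270506065
unit top end [0.37956857 0.26500425] [0.39056604 0.31079649]
```

Emit:
{"fn": "arm_command", "kwargs": {
  "commands": [
    [[1,1,-10],0,1],
    [[0,0,-10],0,1],
    [[0,0,-6],0,1],
    [[0,0,-4],0,1],
    [[0,0,-2],0,1],
    [[0,0,-2],0,1],
    [[0,0,0],0,1],
    [[0,0,0],0,1]
  ]
}}

```text
clock: 13.85
position: [0.4382, 0.277, 0.0144]
tool_rot: [3.141, 0.0, 2.907]
force: [0.3, 0.9, -2.2]
grip_width: 0.0495
finger_force: 43.7
```

Emit:
{"fn": "arm_command", "kwargs": {
  "commands": [
    [[0,0,-1],0,1],
    [[0,0,0],0,1],
    [[0,0,0],0,1]
  ]
}}

```text
clock: 14.15
position: [0.4382, 0.2771, 0.0141]
tool_rot: [3.141, 0.0, 2.907]
force: [-5.9, -1.9, 18.2]
grip_width: 0.0492
finger_force: 46.2
```

Emit:
{"fn": "arm_command", "kwargs": {
  "commands": [
    [[0,0,0],0,-0.5],
    [[0,0,0],0,-0.5],
    [[0,0,0],0,-0.5],
    [[0,0,0],0,-0.5],
    [[0,0,20],0,-0.5],
    [[0,0,30],0,-0.5],
    [[0,0,40],0,-0.5],
    [[0,0,40],0,1],
    [[24,-6,0],0,1],
    [[24,-6,0],0,1],
    [[24,-6,0],0,1],
    [[0,0,0],0,1],
    [[0,0,0],0,1]
  ]
}}

```text
clock: 15.45
position: [0.51, 0.2586, 0.143]
tool_rot: [-3.141, -0.0, 2.906]
force: [-1.3, -0.2, -0.4]
grip_width: -0.0004
finger_force: 0.0
```

Run:
```python
from h import *
s=bot.observe();print(s['clock'],s['position'],s['tool_rot'],s['grip_width'])
d=snap('wrist','w4.png');e=snap('scene','s5.png')
z=lambda d,x,y,w,h: cv2.resize(d['image'][y:y+h,x:x+w],(400,300),interpolation=cv2.INTER_CUBIC)
p,q=proj(e,[.44,.276,.03]).astype(int)
cv2.imwrite('pics/z5.png',np.hstack([z(d,0,0,512,384),z(e,p-60,q-45,120,90)])[:,:,::-1])
for X in ([.4526,.2730],[.4448,.2749]): print(proj(d,[*X,.041])/1.28)
```

```text
15.45 [0.50998439 0.25864375 0.14297763] [-3.14113279e+00 -3.85759333e-04  2.90602644e+00] -0.0003929896297591561
[198.63472479  86.50409655]
[198.65492813  77.10195381]
```

View pics/z5.png

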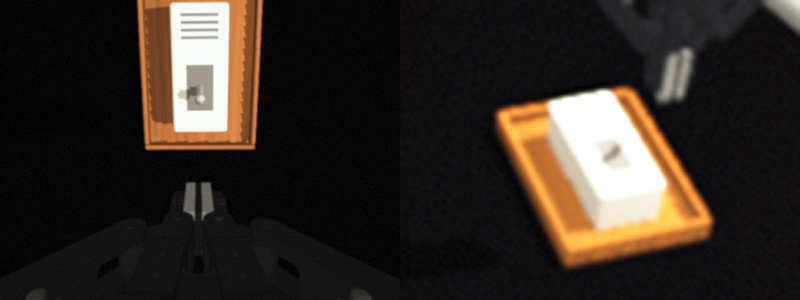

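The unit lies flat in the tray with its lever end at about (200,98) in the half-scale wrist picture and its foot edge at row 131, columns 174–228.

Run:
```python
from h import *
d=load('w4');s=1.28
A=at_z(d,173.5*s,132*s,.041);B=at_z(d,228*s,131.5*s,.041);m=((A+B)/2)[:2];n=np.array([.9724,-.2332])
print(A,B,'pivot',m-.04*n,'centre',m-.055*n,'tip',at_z(d,200.5*s,98*s,.056))
print('start',m-.04*n+.036*n, 'end', m-.04*n+.009*n)
```

```text
[0.48685508 0.24092948 0.041     ] [0.49819006 0.28980557 0.041     ] pivot [0.45362657 0.27469552] centre [0.43904057 0.27819352] tip [0.46160653 0.27240026 0.056     ]
start [0.48863297 0.26630032] end [0.46237817 0.27259672]
```

Emit:
{"fn": "arm_command", "kwargs": {
  "commands": [
    [[-20,7,0],0,1],
    [[0,0,-40],0,1],
    [[0,0,-35],0,1],
    [[0,0,-18],0,1],
    [[0,0,0],0,1],
    [[-4,1,0],0,1],
    [[-4,1,0],0,1],
    [[-4,1,0],0,1],
    [[-4,1,0],0,1],
    [[-4,1,0],0,1],
    [[-3,1,0],0,1],
    [[-3,1,0],0,1],
    [[-2,0,0],0,1],
    [[0,0,0],0,1]
  ]
}}

```text
clock: 16.95
position: [0.462, 0.273, 0.0503]
tool_rot: [3.142, 0.0, 2.907]
force: [1.0, 0.2, 0.5]
grip_width: 0.0002
finger_force: 0.2
```

Emit:
{"fn": "arm_command", "kwargs": {
  "commands": [
    [[-2,0,0],0,1],
    [[-1,1,0],0,1],
    [[-1,0,0],0,1],
    [[0,0,0],0,1]
  ]
}}

```text
clock: 17.35
position: [0.4581, 0.274, 0.0503]
tool_rot: [3.142, 0.0, 2.907]
force: [1.2, -0.1, -0.5]
grip_width: 0.0001
finger_force: 0.6
```

Emit:
{"fn": "arm_command", "kwargs": {
  "commands": [
    [[8,-2,0],0,1],
    [[15,-4,5],0,1],
    [[10,-2,40],0,1],
    [[20,-5,48],0,1],
    [[0,0,0],0,1],
    [[0,0,0],0,1]
  ]
}}

```text
clock: 17.95
position: [0.5111, 0.261, 0.1421]
tool_rot: [3.14, 0.001, 2.906]
force: [-0.1, -0.0, -0.4]
grip_width: -0.0004
finger_force: 0.0
```

Run:
```python
from h import *
d=snap('wrist','w5.png');e=snap('scene','s6.png')
z=lambda d,x,y,w,h: cv2.resize(d['image'][y:y+h,x:x+w],(400,300),interpolation=cv2.INTER_CUBIC)
p,q=proj(e,[.44,.276,.03]).astype(int)
cv2.imwrite('pics/z6.png',np.hstack([z(d,128,0,256,192),z(e,p-40,q-30,80,60)])[:,:,::-1])
print(bot.observe()['position'])
```

```text
[0.50973864 0.26101121 0.1405153 ]
```

View pics/z6.png

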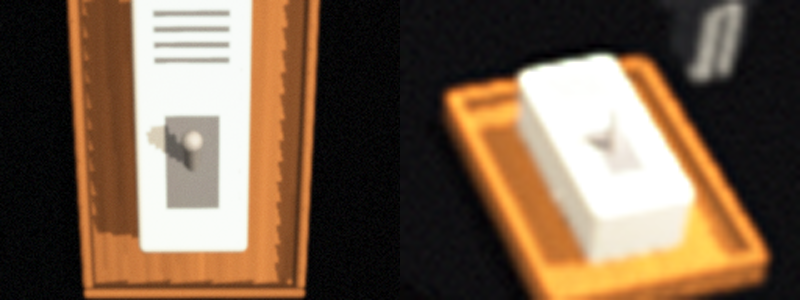

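The lever now leans to the top end, with its ball at (194,141) in the crop and the foot edge at row 251. I'll work out its angle.

Run:
```python
from h import *
d=load('w5');P=lambda x,y,z:at_z(d,128+x*.64,y*.64,z)[:2]
n=np.array([.9724,-.2332]);m=(P(142,251,.041)+P(247,251,.041))/2;piv=m-.04*n
print('centre',m-.055*n)
for L in(.0155,.02):
  for th in(.65,.75,.9):
    a=th-.454; X=piv-n*L*np.sin(a); print(L,th,(proj(d,[*X,.041+L*np.cos(a)])-[128,0])/.64)
```

```text
centre [0.43383108 0.2790074 ]
0.0155 0.65 [194.19556519 153.31121053]
0.0155 0.75 [194.18728248 149.50773613]
0.0155 0.9 [194.17664301 144.04113788]
0.02 0.65 [194.17069945 151.04254443]
0.02 0.75 [194.15979413 146.03299561]
0.02 0.9 [194.14584399 138.8421202 ]
```

```bash
python3 -c "
from h import *
print(ticket.job_done())"
```

```text
the job is handed in; nothing more can be done
None
```

I handed the job in at about 18 s of the 64 s allowed. The last wrist view shows the unit flat on its back in the tray, about 5 mm from the tray's centre, with the switch at about 0.9 rad (on) and the arm clear; I planned the moves to stay clear of the bystanders but did not re-measure them, and the hand-in returned no verdict.

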